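# Hold the laser cutter's lid at 60 degrees while its gas stay is fitted

## Task

The gas stay of the little laser cutter's lid has been taken off, so the lid falls shut by itself, and I am about to fit the new one. First, with the lid still shut, push the open crumb drawer under the bed home until it seats in its catch, so that I can get close; then raise the lid (there is a bar handle on top of it) to 60 degrees from shut, without letting it drop on the way, and keep it there: the job finishes with the gripper still holding the lid still at that angle. Leave the gas stay and the other things on the bench where they are.

Things in the scene. Friction and masses are not known exactly. Their poses are not given: they have to be found in the camera images.
- laser_cutter: compact white laser cutter fixed to the bench: 320 mm wide (y), 220 deep (x), 115 high to the rim; above 58 mm its front slopes back, so the rim stands 40 mm behind the foot of the front. Origin under its centre; x points from its front (facing the robot) to its back, y to its left. Lid and drawer are centred 30 mm left (+y) of its middle; the 52 mm strip at its right is a fixed console.
- lid_hinge (a point): middle of the lid's hinge line along the back of the machine, 98 mm behind and 121 mm above the machine's origin; axes as the machine's, the hinge line runs along y. It does not move with the lid.
- lid_handle (a point): middle of the round bar handle (10 mm thick, 56 mm long between its bends, parallel to the hinge line) on top of the lid near its front edge. With the lid shut the bar's axis is 147 mm in front of and 44 mm above the hinge line, 35 mm above the lid's top, and the lid's front edge is 19 mm in front of the bar. Moves and turns with the lid; its axes are the machine's when the lid is shut.
- lid (a joint): opening angle of the lid in rad: 0 shut, 1.047 = 60 degrees; it stops at 1.75. The lid is a dark steel frame with an amber window, 264 x 158 mm, 14 mm thick, about 0.55 kg, its hinge free of friction: it falls shut if let go. As it opens, the handle rises and swings away from the robot on a circle of 153 mm radius about the hinge line.
- drawer (a joint): how far the crumb drawer is pulled out towards the robot, in m: 0 is home, with its face flush with the machine's front. A sprung ball catch resists with about 5 N from 13 to 7 mm out, then draws the drawer in over the last 5 mm; pushed home, it stays there.
- drawer_pull (a point): middle of the front of the drawer's black pull, a bar 90 mm wide, 14 high and 10 thick on two posts, its front 22 mm proud of the drawer's grey face (196 mm wide, 40 high); the point is 32.5 mm above the bench. Moves with the drawer; axes as the machine's. Pushing along the machine's +x closes the drawer.
- gas_stay: the new gas stay, a black cylinder with a thin steel rod, 171 mm long and 15 mm thick, loose on the bench to the right of the machine; origin under its middle, it lies along its x axis. Leave alone.
- jar_bronze: bronze paint jar with a dark cap, 48 mm wide, 66 mm high, loose to the right of the machine; origin under its centre. Leave alone.
- sanding_block: wooden sanding block 43 x 71 x 24 mm, loose to the left of the machine; origin under its centre. Leave alone.
- masking_tape: roll of masking tape lying flat, 98 mm wide, 25 mm high, loose in front of the machine on the right; origin under its centre. Leave alone.

How it is judged:
On the way, in this order (a step that is already met when the one before it is completed fails the run):
1. the crumb drawer is home in its catch, the lid still shut (value of joint drawer below 0.003 m and value of joint lid below 0.06 rad), for 0.2 s.
2. the lid is raised to 60 degrees (value of joint lid between 0.96 and 1.134 rad and value of joint drawer below 0.003 m), for 0.2 s.
At the end, for the whole second after the job is handed in: The drawer is home (within 3 mm) and the lid stands still at 60 degrees, 5 degrees either way, carried by the fingers (contact of at least 0.5 N) and by none of the loose things; the robot is still holding it (all of step 2 and velocity of joint lid between -0.1 and 0.1 rad/s and contact force between the fingers and lid above 0.5 N and contact force between each of gas_stay, jar_bronze, sanding_block, masking_tape and lid below 0.1 N); the arm keeps its last pose, push and grip.
It fails at once if the lid is let drop (it falls faster than 3 rad/s, as it does after about 1 cm of free fall) (velocity of joint lid below -3 rad/s).
It fails at once if the gas stay or another bystander is shifted by more than 25 mm (distance of any of gas_stay, jar_bronze, sanding_block, masking_tape from where it was at the start of the episode above 0.025 m).
It also fails if it takes over 48 s, if anything falls off the work surface, if the arm or the gripper's body presses on something with over 40 N, if the wrist force passes 120 N, or if a joint passes its speed limit or range.

## Robot

A 7-joint arm with a two-finger parallel gripper is mounted at the origin on a cart in front of the work surface, level with it; the furniture and walls round the work are solid. World frame = base frame: x ahead of the robot, y to its left, z up, the work surface at z = 0. Lengths are in m, angles in rad, forces in N, time in s.
With the tool pointing down it reaches from about 0.4 to 0.85 m from the base axis. Payload 10.4 kg.
Tool frame: the origin (TCP) lies on the centre line of the jaws, within the pads' length; the fingertips stand 8 mm ahead of it and the grasp point (between the pads) lies 11 mm behind it (r.finger_overhang is the distance from the TCP to the fingertips, in m); z points along the fingers, y is the line along which they close (so a half turn about z gives the same grasp; the last joint's range is limited). The gripper opens to 87 mm and grips with 3 to 60 N. Pads are 19 mm wide; open, the fingers measure 117 mm over their backs; the gripper's body (75 mm by 190 mm) begins 51 mm behind the grasp point.
Start: joints at [-1.304, 0.332, -0.065, 1.46, 0.022, 1.35, -0.088], TCP at [0.179, 0.599, 0.231] pointing down, gripper open.
Joint ranges: [-2.6, 2.6], [-0.5, 2.12], [-1.47, 1.34], [0.16, 2.42], [-1.27, 4.41], [0.06, 2.06], [-2.6, 2.6]. Speed limits (rad/s): [2.22, 2.22, 2.79, 2.79, 3.14, 3.14, 3.14].

## Interface

Orientations are given as a unit quaternion [x, y, z, w].
In Python, from bench import r, vision gives the robot as it stands.
- The arm moves only by the tool drive_tool, never from a script. Its argument "series" is a list of rows, each a list of 2 entries, a list of its own where there are three numbers: the shift along the world's x, y, z in cm, then the turn about the world's z in degrees. A call has exactly 10 rows; each row shifts and turns the commanded pose from where the row before left it; what a row does not reach is not made up. A row lasts 1/8 s, in which the tool goes at most 62.5 mm and 10.7 degrees, less where a joint would pass 70% of its speed; a pose out of reach is approached as far as the arm can. A call with a gripper value outside its range is refused whole. "hand" is the closure, from 0 (fully open) to 1 (shut), set as the call begins (left out, the last holds). The fingers move at their own pace and stop on an object; "newtons" is the grip in N (left out, the last holds). Time passes only in rows, so rows that do not move let the fingers close, or fill a call up. It gives the time, the measured TCP pose, the force, the opening and the grip force at its end, in the units of the state.
- r.read_state(): the state, without advancing time (a new reading comes with each control period).
- vision.camera(name): name is "scene" or "top"; returns a dict with "color" (384x512x3 uint8, red, green, blue), "intrinsics" (3x3 intrinsics, pixels), "R" (3x3) and "t" (3): a world point X has camera coordinates R X + t. Camera axes: x right, y down, z forward; pixel columns grow to the right and rows downward; lengths in m; the calibration is good to about 2 mm. A picture is of the moment at which its call begins. There is no depth.
- r.close_job(): hands the job in; it is judged then, once.
The state is a dict: "time": time; "joint_positions": joint angles; "joint_vel": joint speeds; "joint_torque": joint torques, N m; "ee_pos": TCP position; "eef_rot": TCP orientation; "ft_force": force on the tool from outside, world axes, zero at the start; "torque": the same for the moment, N m; "width": finger opening in m; "grip_force": force on a finger pad.
Only numpy, scipy, OpenCV 4.12 (cv2) and the standard library are available. Lean on these libraries where they do the work, as an engineer would, in place of code of your own. Each camera call takes 0.05 s, during which the arm holds its last target. There are 200 camera calls.

## Working session

There is one attempt and no reset: what is moved stays moved. The work goes in short steps, Python scripts to look and compute and a tool call to move; the robot and the scene stay as the last step left them, time stands still between calls to the robot, and variables do not carry over. Pictures are saved under pics/ and viewed, at most 10 in all, crops included, and the job is handed in when it is done.

Besides the shell and the picture viewer there is one more tool, called as name([rows], argument=value, ...), one row to a line, values as JSON. drive_tool: Moves the arm, as the interface text tells. Its arguments: {"type":"object","properties":{"series":{"type":"array"},"hand":{"type":"number"},"newtons":{"type":"number"}},"required":["series"]}

```bash
mkdir -p pics
cat > look.py <<'E'
from bench import r, vision
import cv2,json,numpy as np,sys
def snap(tag):
    for n in ("scene","top"):
        c=vision.camera(n); cv2.imwrite(f"pics/{n}_{tag}.png",c["color"][:,:,::-1])
        np.savez(f"pics/{n}.npz",K=c["intrinsics"],R=c["R"],t=c["t"])
def tri(ps,pt):
    A=[]
    for n,p in (("scene",ps),("top",pt)):
        d=np.load(f"pics/{n}.npz"); P=d["K"]@np.c_[d["R"],d["t"]]
        A+= [p[0]*P[2]-P[0],p[1]*P[2]-P[1]]
    v=np.linalg.svd(np.array(A))[2][-1]; return v[:3]/v[3]
def proj(n,X):
    d=np.load(f"pics/{n}.npz"); v=d["K"]@(d["R"]@np.array(X)+d["t"]); return v[:2]/v[2]
def ray(n,p,z):
    d=np.load(f"pics/{n}.npz"); c=-d["R"].T@d["t"]; v=d["R"].T@np.linalg.solve(d["K"],[p[0],p[1],1]); return c+v*(z-c[2])/v[2]
E
python3 - <<'E'
from look import *
snap("a")
a=cv2.imread("pics/scene_a.png");b=cv2.imread("pics/top_a.png")
for n,i in (("s",a),("t",b)): cv2.imwrite(f"pics/{n}_a.png",cv2.resize(i,(800,600),interpolation=cv2.INTER_CUBIC))
s=r.read_state();print({k:np.round(v,3) for k,v in s.items()})
for n in("scene","top"):
  d=np.load(f"pics/{n}.npz");print(n,-d["R"].T@d["t"],d["R"][2])
E
```

```text
{'time': np.float64(0.1), 'joint_positions': array([-1.304,  0.333, -0.065,  1.461,  0.022,  1.35 , -0.089]), 'joint_vel': array([ 0.001, -0.002,  0.001, -0.002,  0.001,  0.   ,  0.001]), 'joint_torque': array([ 2.0000e-03, -6.2455e+01,  2.5000e-02, -3.9071e+01, -6.1000e-02,
        3.7000e-02,  0.0000e+00]), 'ee_pos': array([0.179, 0.599, 0.23 ]), 'eef_rot': array([ 0.144,  0.99 , -0.001, -0.   ]), 'ft_force': array([0.105, 0.219, 0.166]), 'torque': array([-0.01 ,  0.012,  0.021]), 'grip_force': np.float64(0.0), 'width': np.float64(0.087)}
scene [-0.21598724 -0.95235493  0.88742867] [ 0.54732272  0.63288856 -0.54762206]
top [ 0.46508442 -0.07453147  1.15022579] [ 0.09715103  0.01290977 -0.99518592]
```

View pics/s_a.png

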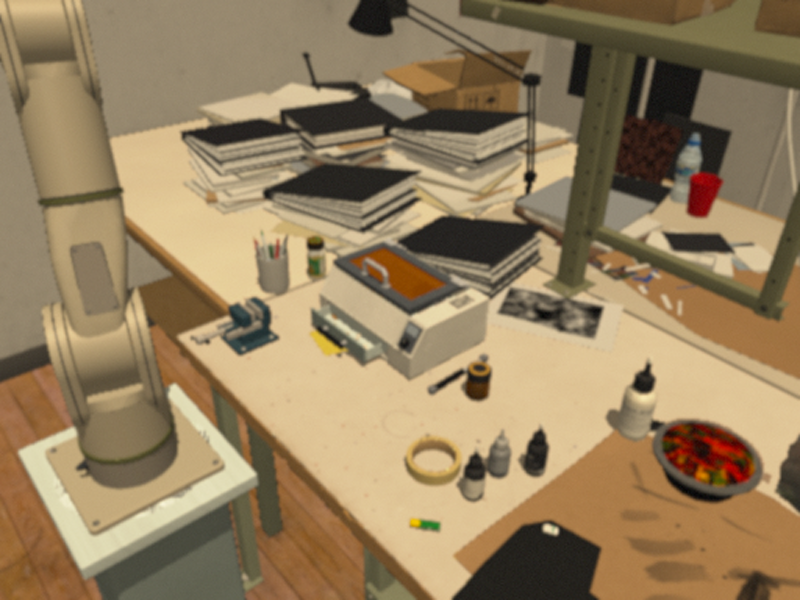

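View pics/t_a.png

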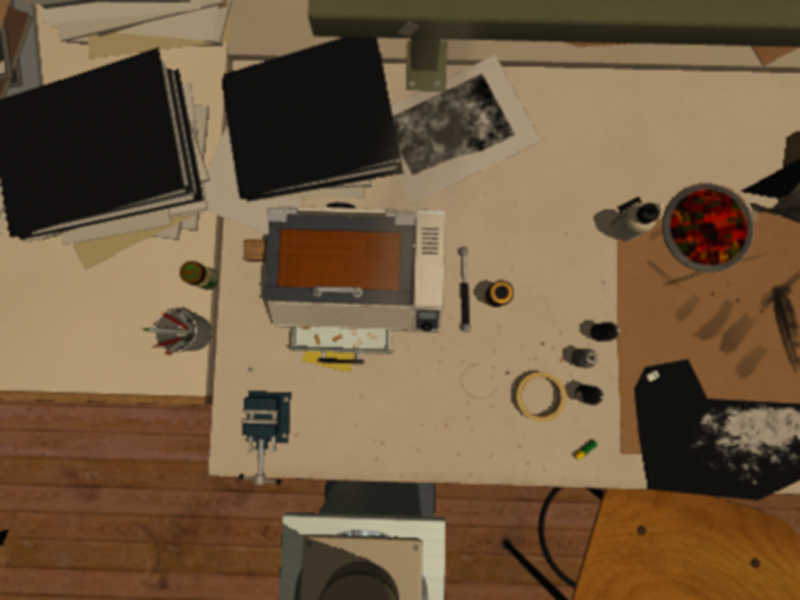

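The scene view shows the machine at about (400,300) with the drawer open at (345,335) and the handle at (376,268). The top view (800x600) shows the handle at (338,292), the drawer pull at (340,360), the vise in front on the left, and the sanding block at (253,250). Next I'll enlarge both.

Run:
```python
from look import *
a=cv2.imread("pics/scene_a.png");b=cv2.imread("pics/top_a.png")
A=a[145:245,190:320]; B=b[125:240,160:290]
cv2.imwrite("pics/sc.png",cv2.resize(A,None,fx=6,fy=6,interpolation=cv2.INTER_CUBIC)[:600,:780])
cv2.imwrite("pics/tc.png",cv2.resize(B,None,fx=5,fy=5,interpolation=cv2.INTER_CUBIC))
```

```text
(no output)
```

View pics/sc.png

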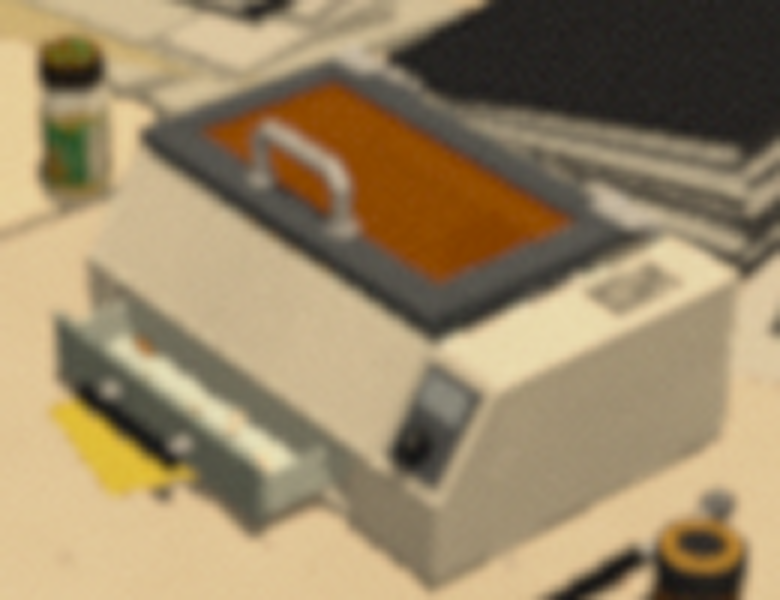

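View pics/tc.png

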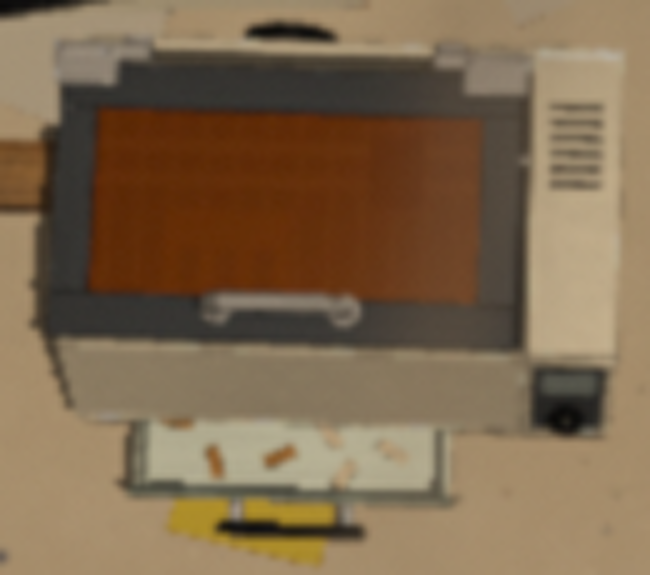

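The scene crop has the handle bends at (268,128) and (340,178), the pull from (80,390) to (180,462), the foot corner at (432,587) and the lid front corners at (147,135) and (437,328). The top crop has the handle bends at (230,300) and (338,304), the pull's front edge from (218,531) to (363,536), and the lid front corners at (50,338) and (520,350). I'll triangulate these, then fit the machine's pose.

Run:
```python
from look import *
from scipy.optimize import least_squares
S=lambda u,v:((u+.5)/6-.5+190,(v+.5)/6-.5+145)
T=lambda u,v:((u+.5)/5-.5+160,(v+.5)/5-.5+125)
print("bendL",tri(S(268,128),T(230,300)),"bendR",tri(S(340,178),T(338,304)))
print("pull",tri(S(130,428),T(290,531)))
obs=[("scene",S(432,587),(-.11,-.16,0),0),("scene",S(147,135),(-.068,.162,.130),0),("scene",S(437,325),(-.068,-.102,.130),0),
("top",T(50,338),(-.068,.162,.130),0),("top",T(520,350),(-.068,-.102,.130),0),
("scene",S(266,126),(-.049,.058,.165),0),("scene",S(340,176),(-.049,.002,.165),0),("top",T(230,301),(-.049,.058,.165),0),("top",T(338,304),(-.049,.002,.165),0),
("top",T(218,532),(-.132,.075,.0325),1),("top",T(363,537),(-.132,-.015,.0325),1),("scene",S(80,390),(-.132,.075,.0325),1),("scene",S(180,464),(-.132,-.015,.0325),1)]
def W(p,m,d):
    c,s=np.cos(p[2]),np.sin(p[2]); x=m[0]-d*p[3]
    return [p[0]+c*x-s*m[1],p[1]+s*x+c*m[1],m[2]]
f=lambda p:np.concatenate([proj(n,W(p,m,d))-q for n,q,m,d in obs])
o=least_squares(f,[.5,0,0,.05],loss="soft_l1"); p=o.x
print(p,np.degrees(p[2])); print(np.round(f(p).reshape(-1,2),1).tolist())
print("handle",W(p,(-.049,.03,.165),0),"pull",W(p,(-.132,.03,.0325),1),"home",W(p,(-.132,.03,.0325),0),"hinge",W(p,(.098,.03,.121),0))
np.save("pics/p.npy",p)
```

```text
bendL [0.57424107 0.0779689  0.17073117] bendR [0.57608026 0.01897059 0.16446898]
pull [0.45302383 0.05407421 0.03353535]
[ 0.62575188  0.01976236 -0.01398974  0.04261433] -0.8015527871619434
[[1.2, 2.5], [-0.3, -1.0], [-0.4, -0.6], [-0.3, -0.7], [-0.3, 0.9], [1.9, 1.5], [-0.0, -0.3], [-0.8, 0.0], [-1.8, 0.3], [0.2, -0.3], [0.7, 0.0], [0.8, 1.0], [-0.4, 1.0]]
handle [np.float64(0.577176350006132), np.float64(0.05044489585805051), 0.165] pull [np.float64(0.4515743121919096), np.float64(0.05220214975621474), 0.0325] home [np.float64(0.4941844719504167), np.float64(0.05160600601014123), 0.0325] hinge [np.float64(0.7241619653578204), np.float64(0.04838847185374526), 0.121]
```

Run:
```python
from look import *
q=lambda u,v:(u*.64-.2,v*.64-.2)
for n,a,z in (("vise_rightback",(291,392),.05),("vise_front",(262,480),.05),("vise left",(243,415),.05),("cup",(175,330),.1),("greenjar",(195,272),.06),("sand",(253,250),.024),("tape",(540,395),.02),("jar",(499,293),.06)): print(n,np.round(ray("top",q(*a),z),3))
print("vise top/tri",tri(q(248,305),q(262,415)),"pencil",tri(q(262,238),q(152,330)))
```

```text
vise_rightback [0.392 0.144 0.05 ]
vise_front [0.227 0.19  0.05 ]
vise left [0.346 0.233 0.05 ]
cup [0.502 0.353 0.1  ]
greenjar [0.616 0.338 0.06 ]
sand [0.669 0.239 0.024]
tape [ 0.399 -0.337  0.02 ]
jar [ 0.592 -0.248  0.06 ]
vise top/tri [0.34546689 0.19087659 0.09069993] pencil [0.49678755 0.38754602 0.12292082]
```

drive_tool([
  [[3.6, -4.8, 0.2], 1.7],
  [[3.6, -4.8, 0.2], 1.7],
  [[3.6, -4.8, 0.2], 1.7],
  [[3.6, -4.8, 0.2], 1.7],
  [[3.6, -4.8, 0.2], 1.7],
  [[1.2, -6, 0], 1.7],
  [[1.2, -6, 0], 1.7],
  [[1.2, -6, 0], 1.7],
  [[1.2, -6, 0], 1.7],
  [[1.2, -6, 0], 1.3],
], hand=1, newtons=20)

```text
time: 1.35
ee_pos: [0.4185, 0.0569, 0.2405]
eef_rot: [-0.0, 1.0, 0.0, 0.0]
ft_force: [1.2, 0.5, 0.7]
width: 0.0015
grip_force: 0.0
```

drive_tool([
  [[0.5, -1.7, -4], 0],
  [[0, 0, -5], 0],
  [[0, 0, -5], 0],
  [[0, 0, -4.6], 0],
  [[0, 0, -2], 0],
  [[0, 0, 0], 0],
  [[0.8, 0, 0], 0],
  [[0.8, 0, 0], 0],
  [[0.8, 0, 0], 0],
  [[0.8, 0, 0], 0],
])

```text
time: 2.6
ee_pos: [0.4564, 0.0421, 0.0349]
eef_rot: [0.0, 1.0, 0.0, 0.0]
ft_force: [-1.6, 0.2, 0.0]
width: 0.0007
grip_force: 0.4
```

Run:
```python
from look import *
snap("b")
b=cv2.imread("pics/top_b.png")[125:240,160:290];a=cv2.imread("pics/scene_b.png")[145:260,180:310]
cv2.imwrite("pics/b.png",cv2.resize(np.hstack([a,b]),None,fx=3,fy=3,interpolation=cv2.INTER_CUBIC))
s=r.read_state();print(s["time"],s["ee_pos"],s["ft_force"])
```

```text
2.7 [0.45672583 0.04193841 0.03480794] [-0.51900848 -0.84356811  0.22461576]
```

View pics/b.png

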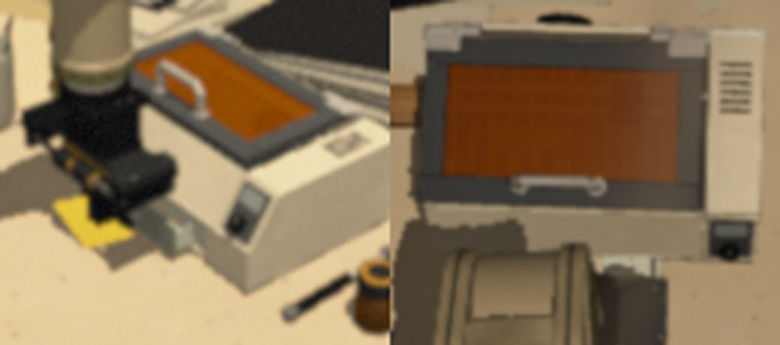

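The gripper is in front of the drawer, its wide body runs along y and clears the slope, and the drawer has started to move. I'll keep pushing.

drive_tool([
  [[0.4, 0, 0], 0],
  [[0.4, 0, 0], 0],
  [[0.4, 0, 0], 0],
  [[0.4, 0, 0], 0],
  [[0.3, 0, 0], 0],
  [[0.3, 0, 0], 0],
  [[0.2, 0, 0], 0],
  [[0.2, 0, 0], 0],
  [[0.1, 0, 0], 0],
  [[0.1, 0, 0], 0],
])

```text
time: 3.95
ee_pos: [0.4837, 0.042, 0.0346]
eef_rot: [0.0, 1.0, 0.0, 0.0]
ft_force: [0.9, -0.7, -0.8]
width: 0.0005
grip_force: 0.2
```

drive_tool([
  [[0.1, 0, 0], 0],
  [[0.1, 0, 0], 0],
  [[0.1, 0, 0], 0],
  [[0.1, 0, 0], 0],
  [[0.1, 0, 0], 0],
  [[0, 0, 0], 0],
  [[0, 0, 0], 0],
  [[0, 0, 0], 0],
  [[0, 0, 0], 0],
  [[0, 0, 0], 0],
])

```text
time: 5.2
ee_pos: [0.4841, 0.0419, 0.0335]
eef_rot: [-0.0, 1.0, -0.0, -0.005]
ft_force: [-19.3, 0.8, 14.0]
width: 0.0005
grip_force: 9.8
```

drive_tool([
  [[-1.5, 0, 0], 0],
  [[-3, 0, 0], 0],
  [[0, 0, 6], 0],
  [[0, 0, 6], 0],
  [[0, 0, 6], -10],
  [[2, 0, 4], -10],
  [[3, 0, 0], -10],
  [[3, 0, 0], -10],
  [[3, 0, 0], -10],
  [[2.7, 0.8, 0], -10],
])

```text
time: 6.45
ee_pos: [0.5817, 0.0493, 0.2547]
eef_rot: [0.503, 0.864, 0.0, 0.001]
ft_force: [-0.1, -0.6, 0.4]
width: 0.0006
grip_force: 0.0
```

Run:
```python
from look import *
snap("c")
b=cv2.imread("pics/top_c.png")[125:240,160:290];a=cv2.imread("pics/scene_c.png")[145:260,180:310]
cv2.imwrite("pics/c.png",cv2.resize(np.hstack([a,b]),None,fx=3,fy=3,interpolation=cv2.INTER_CUBIC))
s=r.read_state();print(s["time"],s["ee_pos"],s["ft_force"],s["joint_positions"])
```

```text
6.55 [0.58208324 0.05093967 0.2538278 ] [-0.10830304  0.75702346  0.02935206] [-0.63829759  0.2459702   0.56803339  1.56677543 -0.13307253  1.36755191
  0.46312813]
```

View pics/c.png

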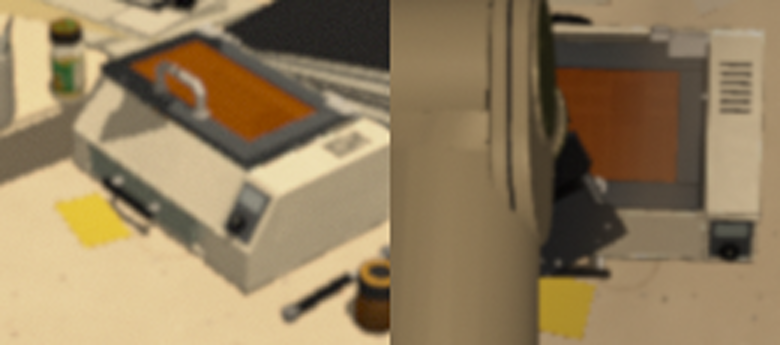

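The drawer face is flush with the machine's front and the lid is shut. I'll finish the turn, open the fingers and go down over the bar.

drive_tool([
  [[-0.6, 0, 0], -10],
  [[0, 0, 0], -10],
  [[0, 0, 0], -10],
  [[0, 0, 0], -0.4],
  [[0, 0, -2], 0],
  [[0, 0, -2], 0],
  [[0, 0, -2], 0],
  [[0, 0, -2], 0],
  [[0, 0, -1.8], 0],
  [[0, 0, 0], 0],
], hand=0)

```text
time: 7.8
ee_pos: [0.5737, 0.0499, 0.1554]
eef_rot: [0.709, 0.705, -0.001, -0.0]
ft_force: [0.4, 0.8, -0.1]
width: 0.0855
grip_force: 0.0
```

Run:
```python
from look import *
snap("d")
a=cv2.imread("pics/scene_d.png")[130:230,180:310]
cv2.imwrite("pics/d.png",cv2.resize(a,None,fx=5,fy=5,interpolation=cv2.INTER_CUBIC))
s=r.read_state();print(s["time"],s["ee_pos"],s["eef_rot"],s["ft_force"],s["width"])
```

```text
7.9 [0.57480224 0.04992256 0.1571288 ] [7.09192732e-01 7.05014583e-01 2.68179920e-04 1.85304733e-04] [-0.44837791  0.02171612 -0.09489159] 0.0868564365340133
```

View pics/d.png

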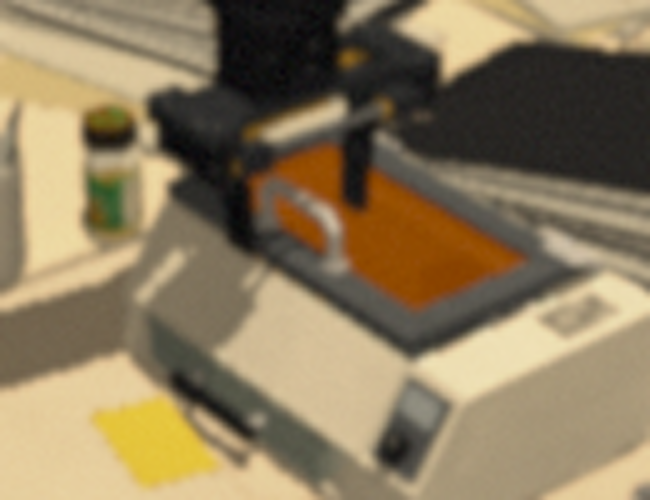

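The fingers straddle the bar: front finger at (240,240), back finger at (355,200), bar middle at (305,200). I'll close on it.

drive_tool([
  [[0, 0, 0], 0],
  [[0, 0, 0], 0],
  [[0, 0, 0], 0],
  [[0, 0, 0], 0],
  [[0, 0, 0], 0],
  [[0, 0, 0], 0],
  [[0, 0, 0], 0],
  [[0, 0, 0], 0],
  [[0, 0, 0], 0],
  [[0, 0, 0], 0],
], hand=1, newtons=25)

```text
time: 9.15
ee_pos: [0.578, 0.05, 0.1574]
eef_rot: [0.71, 0.705, 0.003, 0.003]
ft_force: [17.0, 0.0, -9.3]
width: 0.0086
grip_force: 25.0
```

Run:
```python
from look import *
s=r.read_state();print(s["time"],s["ee_pos"],s["eef_rot"],s["ft_force"],s["width"],s["grip_force"])
a0=np.arctan2(44,147);th=np.radians(np.arange(0,61,3))
x=-153.4*np.cos(th+a0);z=153.4*np.sin(th+a0)
print(np.round(np.c_[np.diff(x),np.diff(z)]/10,2).tolist(), x[-1]-x[0],z[-1]-z[0])
```

```text
9.15 [0.57802381 0.04998475 0.15741106] [0.7095817  0.70461111 0.00283009 0.00299765] [16.98140004  0.03070861 -9.31721224] 0.008633637790942629 24.998080730438232
[[0.25, 0.76], [0.29, 0.75], [0.33, 0.73], [0.37, 0.71], [0.4, 0.69], [0.44, 0.67], [0.47, 0.65], [0.51, 0.62], [0.54, 0.6], [0.57, 0.57], [0.6, 0.54], [0.63, 0.5], [0.65, 0.47], [0.67, 0.44], [0.7, 0.4], [0.72, 0.36], [0.73, 0.32], [0.75, 0.29], [0.76, 0.25], [0.78, 0.21]] 111.57325990076461 105.27567465999175
```

drive_tool([
  [[0.6, 0, 0.7], 0],
  [[0.4, 0, 0.7], 0],
  [[0.3, 0, 0.7], 0],
  [[0.4, 0, 0.7], 0],
  [[0.4, 0, 0.7], 0],
  [[0.4, 0, 0.7], 0],
  [[0.5, 0, 0.7], 0],
  [[0.5, 0, 0.6], 0],
  [[0.5, 0, 0.6], 0],
  [[0.6, 0, 0.6], 0],
])

```text
time: 10.4
ee_pos: [0.6175, 0.0498, 0.2242]
eef_rot: [0.71, 0.705, -0.002, -0.003]
ft_force: [-21.2, -0.2, 14.4]
width: 0.0088
grip_force: 25.0
```

drive_tool([
  [[0.4, 0, 0.6], 0],
  [[0.5, 0, 0.6], 0],
  [[0.6, 0, 0.5], 0],
  [[0.7, 0, 0.4], 0],
  [[0.7, 0, 0.4], 0],
  [[0.7, 0, 0.4], 0],
  [[0.7, 0, 0.3], 0],
  [[0.8, 0, 0.3], 0],
  [[0.8, 0, 0.3], 0],
  [[0.8, 0, 0.2], 0],
])

```text
time: 11.65
ee_pos: [0.6883, 0.0494, 0.2646]
eef_rot: [0.71, 0.704, 0.0, 0.0]
ft_force: [-5.5, -2.4, 4.7]
width: 0.0091
grip_force: 25.0
```

Run:
```python
from look import *
snap("e")
a=cv2.imread("pics/scene_e.png")[105:225,180:320]
cv2.imwrite("pics/e.png",cv2.resize(a,None,fx=5,fy=5,interpolation=cv2.INTER_CUBIC))
s=r.read_state();print(s["time"],s["ee_pos"],s["eef_rot"],s["ft_force"],s["width"])
h=np.load("pics/p.npy");hx=h[0]+.098
for off in (.008,.011):
  for H in (hx,hx+.003):
    dx,dz=s["ee_pos"][0]-H,s["ee_pos"][2]+off-.121
    print(np.hypot(dx,dz),np.degrees(np.arctan2(dz,-dx)-np.arctan2(44,147)))
def W(p,m):
    c,s=np.cos(p[2]),np.sin(p[2]); return [p[0]+c*m[0]-s*m[1],p[1]+s*m[0]+c*m[1],m[2]]
for th in (55,60,65):
  t=np.radians(th)
  for nm,u,w in (("topfront",.166,.009),("hingeside",.0,.009),("bar",.147,.044)):
    for y in ((-.102,.162) if nm!="bar" else (.002,.058)):
      q=proj("scene",W(h,(.098-u*np.cos(t)+w*np.sin(t),y,.121+u*np.sin(t)+w*np.cos(t))))
      print(th,nm,y,np.round((q-[180,105])*5,0))
```

```text
11.75 [0.68877377 0.04945233 0.264534  ] [7.09729501e-01 7.04473663e-01 4.40438945e-04 8.36240831e-04] [-3.57422416 -2.45862334  5.34595819] 0.009558310141490344
0.15551855171145626 60.338771481141144
0.1562206407180213 59.26661373076088
0.1584431251224163 60.58276929535942
0.15913231148474488 59.52920602013761
55 topfront -0.102 [512. 243.]
55 topfront 0.162 [255. 104.]
55 hingeside -0.102 [608. 383.]
55 hingeside 0.162 [360. 240.]
55 bar 0.002 [450. 161.]
55 bar 0.058 [395. 133.]
60 topfront -0.102 [527. 226.]
60 topfront 0.162 [269.  89.]
60 hingeside -0.102 [608. 384.]
60 hingeside 0.162 [361. 241.]
60 bar 0.002 [465. 151.]
60 bar 0.058 [410. 123.]
65 topfront -0.102 [544. 212.]
65 topfront 0.162 [284.  77.]
65 hingeside -0.102 [608. 385.]
65 hingeside 0.162 [361. 242.]
65 bar 0.002 [480. 142.]
65 bar 0.058 [425. 114.]
```

View pics/e.png

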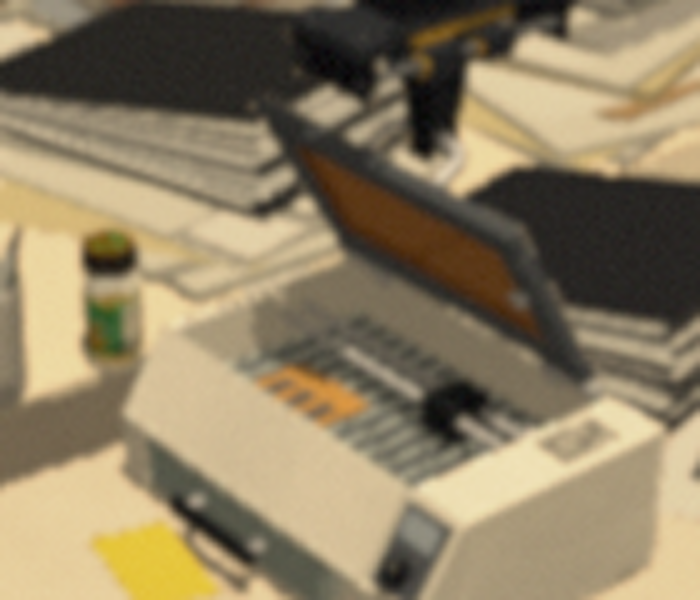

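The lid's front corners are at about (527,230) and (265,95), against a prediction of (527,226) and (269,89) for 60 degrees. The fingers are on the bar and the drawer is home. I'll hold still for one call to settle, then hand in.

drive_tool([
  [[0, 0, 0], 0],
  [[0, 0, 0], 0],
  [[0, 0, 0], 0],
  [[0, 0, 0], 0],
  [[0, 0, 0], 0],
  [[0, 0, 0], 0],
  [[0, 0, 0], 0],
  [[0, 0, 0], 0],
  [[0, 0, 0], 0],
  [[0, 0, 0], 0],
])

```text
time: 13.0
ee_pos: [0.6883, 0.0495, 0.2644]
eef_rot: [0.71, 0.704, 0.0, 0.001]
ft_force: [-2.9, -1.3, 4.8]
width: 0.0092
grip_force: 25.0
```

Run:
```python
from look import *
s=r.read_state();print(s["time"],s["ee_pos"],s["ft_force"],s["width"],s["grip_force"],abs(np.array(s["joint_vel"])).max())
if s["grip_force"]>15 and abs(s["ee_pos"][0]-.689)<.004 and abs(s["ee_pos"][2]-.2645)<.004: print(r.close_job())
```

```text
13.0 [0.68825561 0.04947158 0.26442094] [-2.88383684 -1.3206195   4.7800292 ] 0.009194838870237008 25.003746449947357 0.0017215337667984658
the job is handed in; nothing more can be done
None
```

The drawer is pushed home in its catch, and the gripper is holding the lid still at about 60 degrees by my measurements; the job is handed in at 13 s, but no verdict came back.

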